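# Stack the spacer collars on the carousel spindle

### The job

The carousel spindle is being put together on its upright fixture, and the wide brass spacer collar is already on it. Thread the other two spacer collars onto the spindle in order of size, the middle-sized aluminium one first and the small red one on top, each lowered fully home and lying flat on the one below. Leave the brass collar on the spindle and do not disturb the beakers, vial and bottle standing around.

Things in the scene. Friction and masses are not known exactly. Their poses are not given: they have to be found in the camera images.
- spindle_seat (a point): point on the spindle's axis at the seat, 16 mm above the worktop, where the lowest collar rests. The fixture is fixed: a grey square base 110 x 110 x 12 mm with a round aluminium boss 72 mm across and 4 mm high, and a vertical steel spindle 16 mm in diameter that rises 70 mm above this point; its top 8 mm taper to 7 mm diameter. z points up along the spindle
- wide_centre (a point): centre, half-way up, of the wide brass collar: a ring 66 mm outside diameter, 20 mm hole, 20 mm high, 180 g; loose, but already on the spindle and resting on the seat. z is its hole's axis
- middle_centre (a point): centre, half-way up, of the middle silver-grey aluminium collar: a ring 52 mm outside diameter, 20 mm hole, 20 mm high, about 70 g, lying flat on the worktop. z is its hole's axis; it is the same either way up
- small_centre (a point): centre, half-way up, of the small red plastic collar: a ring 39 mm outside diameter, 20 mm hole, 20 mm high, about 40 g, lying flat on the worktop. z is its hole's axis; it is the same either way up
- beaker: loose clear beaker, 61 x 64 x 72 mm, standing; a bystander. Origin at the centre of its underside
- vial: loose glass sample vial with black cap, 23 mm diameter, 59 mm high, standing; a bystander. Origin at the centre of its underside
- amber_bottle: loose amber reagent bottle with black cap, 55 mm diameter, 115 mm high, standing; a bystander. Origin at the centre of its underside
Mind the look-alikes: they are no part of the job. Of the things that look like the part that bears middle_centre, take the one that is farthest to the robot's right at the start. Of the things shaped like the part that bears small_centre, the red one is meant.

How it is judged:
By the outcome, as a careful person would: the job done as asked, in the order asked, and still so for the second after the job is handed in, with the robot touching nothing.
It also fails if it takes over 56 s, if anything falls off the work surface, if the arm or the gripper's body presses on something with over 40 N, if the wrist force passes 120 N, or if a joint passes its speed limit or range.

### The arm

A 6-joint arm with a two-finger parallel gripper is mounted at the origin on a cart in front of the work surface, level with it; the furniture and walls round the work are solid. World frame = base frame: x ahead of the robot, y to its left, z up, the work surface at z = 0. Lengths are in m, angles in rad, forces in N, time in s.
With the tool pointing down it reaches from about 0.375 to 0.975 m from the base axis. Payload 3.8 kg.
Tool frame: the origin (TCP) lies on the centre line of the jaws, within the pads' length; the fingertips stand 19 mm ahead of it and the grasp point (between the pads) is the TCP (ctrl.tips_ahead is the z of the fingertips in the tool frame, in m); z points along the fingers, y is the line along which they close (so a half turn about z gives the same grasp; the last joint's range is limited). The gripper opens to 88 mm and grips with 3 to 60 N. Pads are 18 mm wide; open, the fingers measure 123 mm over their backs; the gripper's body (75 mm by 187 mm) begins 45 mm behind the grasp point.
Start: joints at [1.08, 0.264, 1.604, -0, 1.274, -0.037], TCP at [0.296, 0.607, 0.258] pointing down, gripper open.
Joint ranges: [-2.63, 2.63], [-0.94, 2.18], [0.31, 2.57], [-1.31, 4.45], [0, 2.66], [-2.55, 2.55]. Speed limits (rad/s): [2.57, 2.57, 3.14, 3.14, 3.14, 3.14].

### API

Orientations are given as a unit quaternion [w, x, y, z].
In Python, from plant import ctrl gives the robot as it stands. The module is installed in compiled form; this text tells all that it offers.
- The arm moves only by the tool play_rows, never from a script. Its argument "targets" is a list of rows, each an object of numbers: "dx", "dy", "dz": the shift along the tool's x, y, z each as a share of 300 mm, from -1 to 1; "rx", "ry", "rz": the turn, a rotation vector about the tool's x, y, z each as a share of 180 degrees, from -1 to 1; "gripper": the opening, from -1 (shut) to 1 (fully open), so that 0 is half open. In form: [{"dx": .., "dy": .., "dz": .., "rx": .., "ry": .., "rz": .., "gripper": ..}, ...]. A call has 1 to 10 rows; each row shifts and turns the commanded pose from where the row before left it, along the tool's axes as they then stand; what a row does not reach is not made up. A row lasts 1/12 s, in which the tool goes at most 41.7 mm and 7.16 degrees, less where a joint would pass 70% of its speed; a pose out of reach is approached as far as the arm can. A call with a number of a shift or a turn outside -1 to 1 is refused whole. A call with a gripper value outside its range is refused whole. The fingers move at their own pace and stop on an object; "squeeze" is the grip in N (left out, the last holds). Time passes only in rows, so rows that do not move let the fingers close. It gives the time, the measured TCP pose, the force, the opening and the grip force at its end, in the units of the state.
- ctrl.observe(): the state, without advancing time (a new reading comes with each control period).
- ctrl.camera(name): name is "side" or "top"; returns a dict with "pixels" (420x560x3 uint8, red, green, blue), "intrinsics" (3x3 intrinsics, pixels), "extrinsics" (4x4, takes a point from camera to world coordinates). Camera axes: x right, y up, looking along -z (the intrinsics and any distortion apply to the point x, -y, -z); pixel columns grow to the right and rows downward; lengths in m; the calibration is good to about 2 mm. A picture is of the moment at which its call begins. There is no depth.
- ctrl.job_done(): hands the job in; it is judged then, once.
The state is a dict: "time_s": time; "joint_pos": joint angles; "joint_velocities": joint speeds; "tau": joint torques, N m; "tool_pos": TCP position; "orientation": TCP orientation; "wrist_force": force on the tool from outside, world axes, zero at the start; "wrist_torque": the same for the moment, N m; "finger_gap": opening from 0.0 (shut) to 1.0 (fully open); "grip_force": force on a finger pad.
Only numpy, scipy, OpenCV 4.12 (cv2) and the standard library are available. Lean on these libraries where they do the work, as an engineer would, in place of code of your own. Each camera call takes 0.05 s, during which the arm holds its last target. There are 200 camera calls.

## Working session

There is one attempt and no reset: what is moved stays moved. The work goes in short steps, Python scripts to look and compute and a tool call to move; the robot and the scene stay as the last step left them, time stands still between calls to the robot, and variables do not carry over. Pictures are saved under pics/ and viewed, at most 10 in all, crops included, and the job is handed in when it is done.

Besides the shell and the picture viewer there is one more tool, called after "Call:" as name(argument=value, ...) on one line, values as JSON. play_rows: Moves the arm, as the interface text tells. Shift numbers are shares of 300 mm and turn numbers shares of 180 degrees, none past 1 either way. Its arguments: {"type":"object","properties":{"targets":{"type":"array"},"squeeze":{"type":"number"}},"required":["targets"]}

```bash
mkdir -p pics; cat > h.py <<'E'
import numpy as np,cv2
from plant import ctrl
def snap(n,f):
    c=ctrl.camera(n); cv2.imwrite(f,cv2.cvtColor(np.array(c["pixels"],dtype=np.uint8),cv2.COLOR_RGB2BGR)); np.savez(f+'.npz',K=c["intrinsics"],E=c["extrinsics"]); return c
def ray(f,u,v,z):
    d=np.load(f+'.npz');K,E=d['K'],d['E']
    p=np.linalg.inv(K)@[u,v,1]; r=E[:3,:3]@[p[0],-p[1],-p[2]]; o=E[:3,3]
    return o+r*(z-o[2])/r[2]
def proj(f,P):
    d=np.load(f+'.npz');K,E=d['K'],d['E']
    p=np.linalg.inv(E)@[*P,1]; q=K@[p[0],-p[1],-p[2]]; return q[:2]/q[2]
E
python3 - <<'E'
from h import *
for n in("top","side"):
    c=snap(n,f"pics/{n}0.png"); print({k:(v if k!='pixels' else 0) for k,v in c.items()})
print(ctrl.observe())
E
```

```text
{'pixels': 0, 'intrinsics': array([[433.72346734,   0.        , 278.99306641],
       [  0.        , 433.72346734, 205.91555299],
       [  0.        ,   0.        ,   1.        ]]), 'extrinsics': array([[ 0.01971785,  0.99027481, -0.13772074,  0.4934003 ],
       [-0.99936842,  0.01544834, -0.03200167,  0.10584408],
       [-0.02956289,  0.13826477,  0.98995398,  1.05523907],
       [ 0.        ,  0.        ,  0.        ,  1.        ]])}
{'pixels': 0, 'intrinsics': array([[388.49607691,   0.        , 284.2163443 ],
       [  0.        , 388.49607691, 206.78126245],
       [  0.        ,   0.        ,   1.        ]]), 'extrinsics': array([[-0.98112032,  0.1247723 , -0.147766  ,  0.4761157 ],
       [-0.19320296, -0.59800144,  0.77786046,  0.85274401],
       [ 0.00869116,  0.79172353,  0.61081774,  0.62760556],
       [ 0.        ,  0.        ,  0.        ,  1.        ]])}
{'time_s': 0.1, 'joint_pos': array([ 1.08009482e+00,  2.64627291e-01,  1.60522332e+00,  2.57957641e-05,
        1.27369484e+00, -3.69146573e-02]), 'joint_velocities': array([-0.00034807, -0.00238851, -0.00232219,  0.00092099,  0.00235446,
        0.00012699]), 'tau': array([-6.55591048e-04, -5.03619969e+01, -3.58070183e+01,  7.29094609e-02,
        2.35024863e-02, -4.88746230e-05]), 'tool_pos': array([0.29562326, 0.60615718, 0.25655414]), 'orientation': array([-2.66505977e-04,  2.24955244e-01,  9.74368608e-01, -9.39400085e-04]), 'wrist_force': array([ 0.01704653, -0.10964814, -0.74633367]), 'wrist_torque': array([-0.00616328, -0.01315134, -0.01385855]), 'grip_force': 0.0, 'finger_gap': 0.9976676668853064}
```

View pics/top0.png

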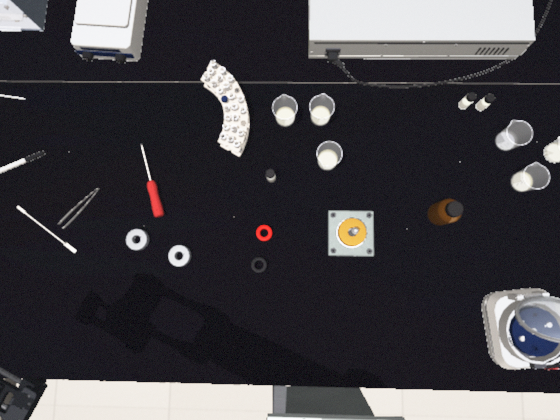

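View pics/side0.png

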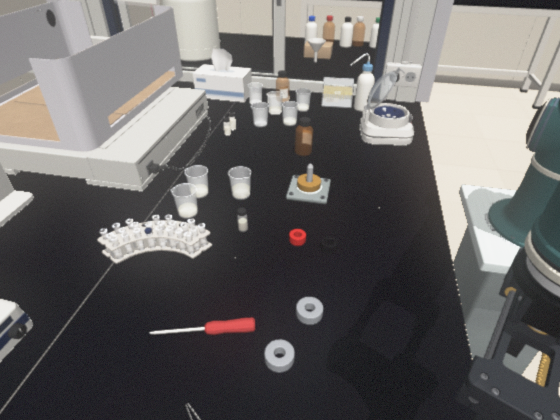

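The top view shows silver collars at (137,240) and (179,256); the second is farther right, so it is the target. Red is at (264,233), and the brass collar on the spindle is at about (352,232). I'll enlarge these for exact positions.

```bash
python3 - <<'E'
from h import *
a=cv2.imread('pics/top0.png')
L=[]
for (x,y) in((155,232),(240,209),(328,208)):
    L.append(cv2.resize(a[y:y+48,x:x+48],(384,384),interpolation=cv2.INTER_CUBIC)[:, :])
s=cv2.imread('pics/side0.png')
L2=[cv2.resize(s[y:y+48,x:x+48],(384,384),interpolation=cv2.INTER_CUBIC) for x,y in((286,286),(274,213),(286,158))]
im=np.vstack([np.hstack(L),np.hstack(L2)]); cv2.imwrite('pics/crop0.png',cv2.resize(im,None,fx=.69,fy=.69,interpolation=cv2.INTER_AREA))
# centroids of masks
hsv=cv2.cvtColor(a,cv2.COLOR_BGR2HSV)
f='pics/top0.png'
def fit(m,z,nm):
    cs,_=cv2.findContours(m.astype(np.uint8),cv2.RETR_EXTERNAL,cv2.CHAIN_APPROX_NONE); c=max(cs,key=cv2.contourArea)
    (u,v),r=cv2.minEnclosingCircle(c); x,y,w,h=cv2.boundingRect(c); u=x+(w-1)/2;v=y+(h-1)/2
    print(nm,u,v,w,h,ray(f,u,v,z))
def win(m,x,y,r=16):
    k=np.zeros_like(m);k[y-r:y+r,x-r:x+r]=m[y-r:y+r,x-r:x+r];return k
fit(win(hsv[...,2]>70,179,256),.015,'mid')
fit(win((hsv[...,2]>70)&(hsv[...,1]>120),264,233),.015,'red')
fit(win((hsv[...,1]>120)&(hsv[...,2]>70),352,232,20),.034,'brass')
print([ray(f,u,v,.012) for u,v in((328,211),(374,211),(375,256),(329,256))])
E
```

```text
mid 179.0 255.5 23 22 [0.51418952 0.37725373 0.015     ]
red 263.5 232.5 18 18 [0.57299938 0.17546638 0.015     ]
brass 351.5 231.5 28 28 [ 0.57750081 -0.03259862  0.034     ]
[array([0.62797379, 0.02080575, 0.012     ]), array([ 0.62973695, -0.08971742,  0.012     ]), array([ 0.52197615, -0.09095912,  0.012     ]), array([0.51990342, 0.0179819 , 0.012     ])]
```

View pics/crop0.png

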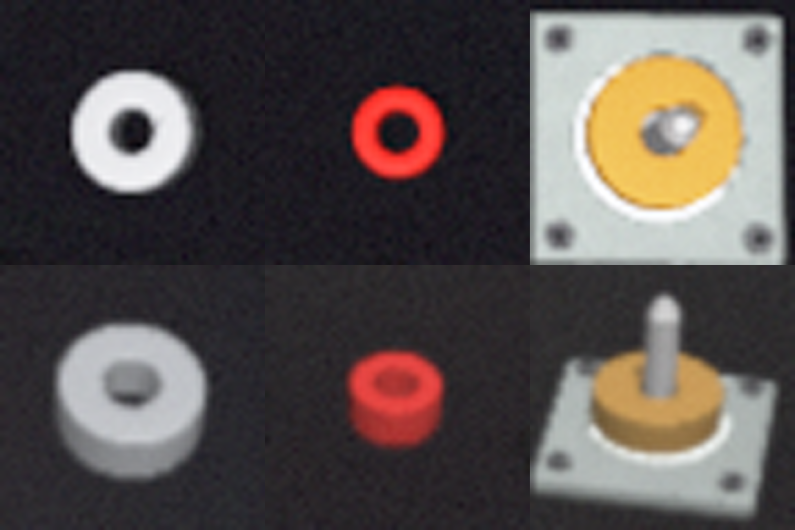

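Crop: middle collar's top face is at crop (131,131), red at (398,131) and the spindle tip at (688,118) in the top view. In the side view they are at (131,383), (395,384) and (664,297).

```bash
python3 - <<'E'
from h import *
t,s='pics/top0.png','pics/side0.png'; k=5.52
T=lambda x,y,ox,oy,f,z:(ray(f,ox+(x+.5)/k-.5,oy+(y+.5)/k-.5,z).round(4))
print('mid',T(131,131,155,232,t,.02),T(131,383-265,286,286,s,.02))
print('red',T(398-265,131,240,209,t,.02),T(395-265,384-265,274,213,s,.02))
print('tip',T(688-530,118,328,208,t,.084),T(664-530,297-265,286,158,s,.086))
print('brass',T(664-530,131,328,208,t,.036),T(657-530,388-265,286,158,s,.036))
print('base top',[T(x-530,y,328,208,t,.012) for x,y in((531,12),(783,12),(785,265),(531,265))])
print('base side',[T(x-530,y-265,286,158,s,.012) for x,y in((572,358),(777,380),(751,514),(532,490))])
o=ctrl.observe();from scipy.spatial.transform import Rotation as R
q=o['orientation'];print(R.from_quat(q[[1,2,3,0]]).as_matrix().round(3))
E
```

```text
mid [0.5145 0.3776 0.02  ] [0.515  0.3782 0.02  ]
red [0.573  0.1747 0.02  ] [0.5731 0.176  0.02  ]
tip [ 0.5792 -0.0363  0.084 ] [ 0.5767 -0.0372  0.086 ]
brass [ 0.5778 -0.0332  0.036 ] [ 0.5771 -0.0328  0.036 ]
base top [array([0.631 , 0.0214, 0.012 ]), array([ 0.6327, -0.0884,  0.012 ]), array([ 0.5229, -0.0881,  0.012 ]), array([0.5208, 0.0209, 0.012 ])]
base side [array([ 0.6292, -0.0877,  0.012 ]), array([ 0.5212, -0.089 ,  0.012 ]), array([0.5217, 0.0292, 0.012 ]), array([0.6276, 0.0317, 0.012 ])]
[[-0.899  0.438 -0.001]
 [ 0.438  0.899 -0.002]
 [ 0.    -0.002 -1.   ]]
```

Call:
play_rows(targets=[{"rz": -0.036,"gripper": 1},{"rz": -0.036,"gripper": 1},{"rz": -0.036,"gripper": 1},{"rz": -0.036,"gripper": 1},{"gripper": 1}])

```text
schema error: expected keys dx, dy, dz, rx, ry, rz, gripper
```

Call:
play_rows(targets=[{"dx": -0.081,"dy": -0.0845,"dz": 0.05},{"dx": -0.081,"dy": -0.0845,"dz": 0.05},{"dx": -0.081,"dy": -0.0845,"dz": 0.05},{"dx": -0.081,"dy": -0.0845,"dz": 0.05},{"dx": -0.081,"dy": -0.0845,"dz": 0.05},{"dx": -0.081,"dy": -0.0845,"dz": 0.05},{"dx": -0.081,"dy": -0.0845,"dz": 0.05},{"dx": -0.081,"dy": -0.0845,"dz": 0.05},{"dx": -0.081,"dy": -0.0845,"dz": 0.05},{"gripper": 1}])

```text
schema error: expected keys dx, dy, dz, rx, ry, rz, gripper
```

Call:
play_rows(targets=[{"dx": 0,"dy": 0,"dz": 0,"rx": 0,"ry": 0,"rz": -0.036,"gripper": 1},{"dx": 0,"dy": 0,"dz": 0,"rx": 0,"ry": 0,"rz": -0.036,"gripper": 1},{"dx": 0,"dy": 0,"dz": 0,"rx": 0,"ry": 0,"rz": -0.036,"gripper": 1},{"dx": 0,"dy": 0,"dz": 0,"rx": 0,"ry": 0,"rz": -0.036,"gripper": 1},{"dx": 0,"dy": 0,"dz": 0,"rx": 0,"ry": 0,"rz": 0,"gripper": 1}])

```text
time_s: 0.52
tool_pos: [0.2957, 0.6063, 0.257]
orientation: [-0.0, -0.001, 1.0, -0.001]
wrist_force: [0.4, -0.3, -0.1]
finger_gap: 1.0
grip_force: 0.0
```

Call:
play_rows(targets=[{"dx": -0.081,"dy": -0.0845,"dz": 0.05,"rx": 0,"ry": 0,"rz": 0,"gripper": 1},{"dx": -0.081,"dy": -0.0845,"dz": 0.05,"rx": 0,"ry": 0,"rz": 0,"gripper": 1},{"dx": -0.081,"dy": -0.0845,"dz": 0.05,"rx": 0,"ry": 0,"rz": 0,"gripper": 1},{"dx": -0.081,"dy": -0.0845,"dz": 0.05,"rx": 0,"ry": 0,"rz": 0,"gripper": 1},{"dx": -0.081,"dy": -0.0845,"dz": 0.05,"rx": 0,"ry": 0,"rz": 0,"gripper": 1},{"dx": -0.081,"dy": -0.0845,"dz": 0.05,"rx": 0,"ry": 0,"rz": 0,"gripper": 1},{"dx": -0.081,"dy": -0.0845,"dz": 0.05,"rx": 0,"ry": 0,"rz": 0,"gripper": 1},{"dx": -0.081,"dy": -0.0845,"dz": 0.05,"rx": 0,"ry": 0,"rz": 0,"gripper": 1},{"dx": -0.081,"dy": -0.0845,"dz": 0.05,"rx": 0,"ry": 0,"rz": 0,"gripper": 1},{"dx": 0,"dy": 0,"dz": 0,"rx": 0,"ry": 0,"rz": 0,"gripper": 1}])

```text
time_s: 1.35
tool_pos: [0.5161, 0.3724, 0.1188]
orientation: [-0.002, 0.005, 1.0, -0.003]
wrist_force: [-0.5, -0.3, -0.3]
finger_gap: 1.001
grip_force: 0.0
```

Call:
play_rows(targets=[{"dx": 0,"dy": 0,"dz": 0.08,"rx": 0,"ry": 0,"rz": 0,"gripper": 1},{"dx": 0,"dy": 0,"dz": 0.08,"rx": 0,"ry": 0,"rz": 0,"gripper": 1},{"dx": 0,"dy": 0,"dz": 0.04,"rx": 0,"ry": 0,"rz": 0,"gripper": 1},{"dx": 0,"dy": 0,"dz": 0,"rx": 0,"ry": 0,"rz": 0,"gripper": 1},{"dx": 0,"dy": 0,"dz": 0,"rx": 0,"ry": 0,"rz": 0,"gripper": 1},{"dx": 0,"dy": 0,"dz": 0,"rx": 0,"ry": 0,"rz": 0,"gripper": 1}])

```text
time_s: 1.85
tool_pos: [0.5147, 0.3791, 0.0639]
orientation: [0.001, 0.001, 1.0, 0.0]
wrist_force: [0.2, -0.5, -0.4]
finger_gap: 0.997
grip_force: 0.0
```

Call:
play_rows(targets=[{"dx": 0,"dy": 0,"dz": 0.05,"rx": 0,"ry": 0,"rz": 0,"gripper": 1},{"dx": 0,"dy": 0,"dz": 0.05,"rx": 0,"ry": 0,"rz": 0,"gripper": 1},{"dx": 0,"dy": 0,"dz": 0.03,"rx": 0,"ry": 0,"rz": 0,"gripper": 1},{"dx": 0,"dy": 0,"dz": 0.007,"rx": 0,"ry": 0,"rz": 0,"gripper": 1},{"dx": 0,"dy": 0,"dz": 0,"rx": 0,"ry": 0,"rz": 0,"gripper": 1},{"dx": 0,"dy": 0,"dz": 0,"rx": 0,"ry": 0,"rz": 0,"gripper": 1}])

```text
time_s: 2.35
tool_pos: [0.5148, 0.3787, 0.0226]
orientation: [0.001, 0.001, 1.0, 0.0]
wrist_force: [-0.6, 0.7, -0.1]
finger_gap: 1.0
grip_force: 0.0
```

Call:
play_rows(squeeze=15, targets=[{"dx": 0,"dy": 0,"dz": 0,"rx": 0,"ry": 0,"rz": 0,"gripper": 0.3},{"dx": 0,"dy": 0,"dz": 0,"rx": 0,"ry": 0,"rz": 0,"gripper": 0.3},{"dx": 0,"dy": 0,"dz": 0,"rx": 0,"ry": 0,"rz": 0,"gripper": 0.3},{"dx": 0,"dy": 0,"dz": 0,"rx": 0,"ry": 0,"rz": 0,"gripper": -1},{"dx": 0,"dy": 0,"dz": 0,"rx": 0,"ry": 0,"rz": 0,"gripper": -1},{"dx": 0,"dy": 0,"dz": 0,"rx": 0,"ry": 0,"rz": 0,"gripper": -1},{"dx": 0,"dy": 0,"dz": 0,"rx": 0,"ry": 0,"rz": 0,"gripper": -1}])

```text
time_s: 2.93
tool_pos: [0.5143, 0.3782, 0.0218]
orientation: [0.0, 0.001, 1.0, 0.0]
wrist_force: [0.1, 0.8, 1.5]
finger_gap: 0.578
grip_force: 15.2
```

Call:
play_rows(targets=[{"dx": 0,"dy": 0,"dz": -0.05,"rx": 0,"ry": 0,"rz": 0,"gripper": -1},{"dx": 0,"dy": 0,"dz": -0.1,"rx": 0,"ry": 0,"rz": 0,"gripper": -1},{"dx": 0,"dy": 0,"dz": -0.1,"rx": 0,"ry": 0,"rz": 0,"gripper": -1},{"dx": 0,"dy": 0,"dz": -0.1,"rx": 0,"ry": 0,"rz": 0,"gripper": -1},{"dx": 0,"dy": 0,"dz": -0.06,"rx": 0,"ry": 0,"rz": 0,"gripper": -1},{"dx": -0.017,"dy": -0.1,"dz": 0,"rx": 0,"ry": 0,"rz": 0,"gripper": -1},{"dx": -0.017,"dy": -0.1,"dz": 0,"rx": 0,"ry": 0,"rz": 0,"gripper": -1},{"dx": -0.017,"dy": -0.1,"dz": 0,"rx": 0,"ry": 0,"rz": 0,"gripper": -1},{"dx": -0.017,"dy": -0.1,"dz": 0,"rx": 0,"ry": 0,"rz": 0,"gripper": -1},{"dx": -0.017,"dy": -0.1,"dz": 0,"rx": 0,"ry": 0,"rz": 0,"gripper": -1}])

```text
time_s: 3.77
tool_pos: [0.5393, 0.2269, 0.1444]
orientation: [-0.0, 0.0, 1.0, -0.0]
wrist_force: [0.3, -0.1, -0.0]
finger_gap: 0.582
grip_force: 15.1
```

Call:
play_rows(targets=[{"dx": -0.017,"dy": -0.1,"dz": 0,"rx": 0,"ry": 0,"rz": 0,"gripper": -1},{"dx": -0.017,"dy": -0.1,"dz": 0,"rx": 0,"ry": 0,"rz": 0,"gripper": -1},{"dx": -0.017,"dy": -0.1,"dz": 0,"rx": 0,"ry": 0,"rz": 0,"gripper": -1},{"dx": -0.017,"dy": -0.1,"dz": 0,"rx": 0,"ry": 0,"rz": 0,"gripper": -1},{"dx": -0.017,"dy": -0.1,"dz": 0,"rx": 0,"ry": 0,"rz": 0,"gripper": -1},{"dx": -0.017,"dy": -0.1,"dz": 0,"rx": 0,"ry": 0,"rz": 0,"gripper": -1},{"dx": -0.017,"dy": -0.1,"dz": 0,"rx": 0,"ry": 0,"rz": 0,"gripper": -1},{"dx": -0.006,"dy": -0.1,"dz": 0,"rx": 0,"ry": 0,"rz": 0,"gripper": -1},{"dx": 0,"dy": -0.06,"dz": 0,"rx": 0,"ry": 0,"rz": 0,"gripper": -1},{"dx": 0,"dy": -0.016,"dz": 0,"rx": 0,"ry": 0,"rz": 0,"gripper": -1}])

```text
time_s: 4.6
tool_pos: [0.5765, -0.0375, 0.1444]
orientation: [-0.0, 0.002, 1.0, -0.0]
wrist_force: [0.1, 0.3, -0.3]
finger_gap: 0.58
grip_force: 15.1
```

Call:
play_rows(targets=[{"dx": 0,"dy": 0,"dz": 0,"rx": 0,"ry": 0,"rz": 0,"gripper": -1},{"dx": 0,"dy": 0,"dz": 0,"rx": 0,"ry": 0,"rz": 0,"gripper": -1},{"dx": 0,"dy": 0,"dz": 0,"rx": 0,"ry": 0,"rz": 0,"gripper": -1},{"dx": 0,"dy": 0,"dz": 0,"rx": 0,"ry": 0,"rz": 0,"gripper": -1},{"dx": 0,"dy": 0,"dz": 0,"rx": 0,"ry": 0,"rz": 0,"gripper": -1}])

```text
time_s: 5.02
tool_pos: [0.5767, -0.0334, 0.1446]
orientation: [-0.0, -0.0, 1.0, 0.0]
wrist_force: [0.5, 0.3, -0.7]
finger_gap: 0.577
grip_force: 15.1
```

```bash
python3 - <<'E'
from h import *
snap('side','pics/side1.png');snap('top','pics/top1.png')
s=cv2.imread('pics/side1.png')[90:210,240:380];t=cv2.imread('pics/top1.png')[180:300,280:420]
s,t=[cv2.resize(i,None,fx=2.85,fy=5*.57,interpolation=cv2.INTER_CUBIC) for i in(s,t)]
s=cv2.resize(cv2.imread('pics/side1.png')[110:210,270:350],(480,600),interpolation=cv2.INTER_CUBIC)
cv2.imwrite('pics/c1.png',np.hstack([s,cv2.resize(t[:, :],(320,274)).__class__ and cv2.copyMakeBorder(cv2.resize(t,(320,274)),0,326,0,0,cv2.BORDER_CONSTANT)]))
o=ctrl.observe();print(o['tool_pos'],o['orientation'],o['finger_gap'],o['time_s'])
E
```

```text
[ 0.57671901 -0.03376932  0.14462147] [1.02997930e-05 5.92414053e-05 9.99999998e-01 3.33131394e-05] 0.5788121615901651 5.1167
```

View pics/c1.png

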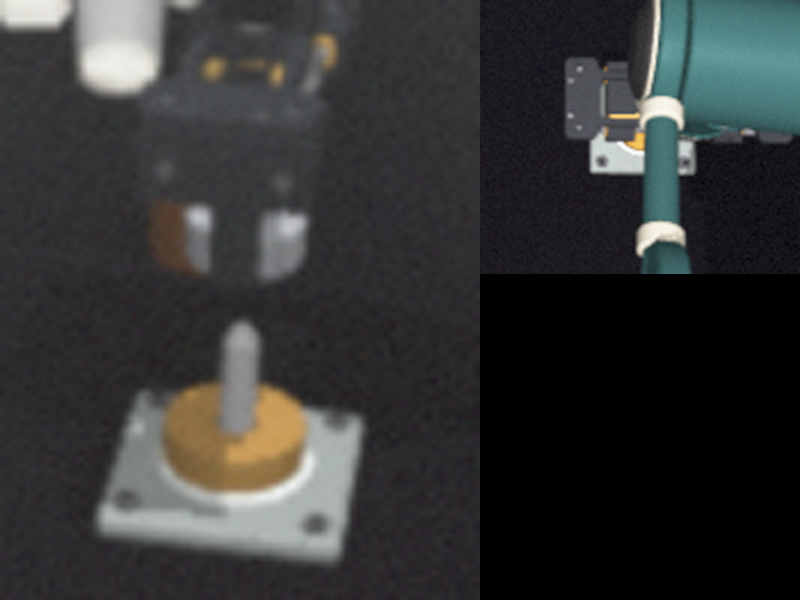

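The side crop shows the held collar spanning x 187–307 just above the spindle, with the fingers hiding its middle. The spindle tip is at (240,322) and its foot at (238,430). The top view is blocked by the arm.

```bash
python3 - <<'E'
from h import *
f='pics/side1.png'
def c(P): u=proj(f,P); return ((u-[270,110]+.5)*6-.5).round(1)
X=np.array([.5767,-.0338])
th=np.linspace(0,6.28,200)
def ext(xy,r,z):
    q=np.array([c([xy[0]+r*np.cos(t),xy[1]+r*np.sin(t),zz]) for t in th for zz in (z-.01,z+.01)]);return q.min(0),q.max(0)
print('held',ext(X,.026,.1328)); print('brass',ext(X,.033,.026))
for z in(.036,.08,.086,.133): print(z,c([*X,z]),c([X[0]+.002,X[1],z]),c([X[0],X[1]+.002,z]))
E
```

```text
held (array([184.9, 184.3]), array([307.8, 284.5]))
brass (array([161.9, 381.5]), array([307.7, 498.3]))
0.036 [235.3 420.7] [231.  420.2] [234.7 423. ]
0.08 [240.  338.3] [235.6 337.8] [239.4 340.6]
0.086 [240.7 326.7] [236.2 326.2] [240. 329.]
0.133 [246.  233.2] [241.4 232.8] [245.3 235.5]
```

The held collar lands where predicted and the spindle lines up within about 1 mm. I'll lower it with force checks.

Call:
play_rows(targets=[{"dx": 0,"dy": -0.002,"dz": 0.05,"rx": 0,"ry": 0,"rz": 0,"gripper": -1},{"dx": 0,"dy": 0,"dz": 0.05,"rx": 0,"ry": 0,"rz": 0,"gripper": -1},{"dx": 0,"dy": 0,"dz": 0.01,"rx": 0,"ry": 0,"rz": 0,"gripper": -1},{"dx": 0,"dy": 0,"dz": 0.01,"rx": 0,"ry": 0,"rz": 0,"gripper": -1},{"dx": 0,"dy": 0,"dz": 0.01,"rx": 0,"ry": 0,"rz": 0,"gripper": -1},{"dx": 0,"dy": 0,"dz": 0.01,"rx": 0,"ry": 0,"rz": 0,"gripper": -1},{"dx": 0,"dy": 0,"dz": 0.01,"rx": 0,"ry": 0,"rz": 0,"gripper": -1},{"dx": 0,"dy": 0,"dz": 0,"rx": 0,"ry": 0,"rz": 0,"gripper": -1},{"dx": 0,"dy": 0,"dz": 0,"rx": 0,"ry": 0,"rz": 0,"gripper": -1}])

```text
time_s: 5.87
tool_pos: [0.5768, -0.0353, 0.0998]
orientation: [0.0, 0.001, 1.0, -0.0]
wrist_force: [-0.5, 0.4, -1.0]
finger_gap: 0.582
grip_force: 15.1
```

Call:
play_rows(targets=[{"dx": 0,"dy": 0,"dz": 0.02,"rx": 0,"ry": 0,"rz": 0,"gripper": -1},{"dx": 0,"dy": 0,"dz": 0.02,"rx": 0,"ry": 0,"rz": 0,"gripper": -1},{"dx": 0,"dy": 0,"dz": 0.02,"rx": 0,"ry": 0,"rz": 0,"gripper": -1},{"dx": 0,"dy": 0,"dz": 0.02,"rx": 0,"ry": 0,"rz": 0,"gripper": -1},{"dx": 0,"dy": 0,"dz": 0.02,"rx": 0,"ry": 0,"rz": 0,"gripper": -1},{"dx": 0,"dy": 0,"dz": 0.02,"rx": 0,"ry": 0,"rz": 0,"gripper": -1},{"dx": 0,"dy": 0,"dz": 0.01,"rx": 0,"ry": 0,"rz": 0,"gripper": -1},{"dx": 0,"dy": 0,"dz": 0,"rx": 0,"ry": 0,"rz": 0,"gripper": -1},{"dx": 0,"dy": 0,"dz": 0,"rx": 0,"ry": 0,"rz": 0,"gripper": -1}])

```text
time_s: 6.62
tool_pos: [0.5765, -0.0353, 0.0602]
orientation: [-0.0, 0.001, 1.0, 0.0]
wrist_force: [-0.4, -0.0, 0.1]
finger_gap: 0.578
grip_force: 15.2
```

Call:
play_rows(targets=[{"dx": 0,"dy": 0,"dz": 0.004,"rx": 0,"ry": 0,"rz": 0,"gripper": -1},{"dx": 0,"dy": 0,"dz": 0.003,"rx": 0,"ry": 0,"rz": 0,"gripper": -1},{"dx": 0,"dy": 0,"dz": 0,"rx": 0,"ry": 0,"rz": 0,"gripper": -1},{"dx": 0,"dy": 0,"dz": 0,"rx": 0,"ry": 0,"rz": 0,"gripper": -1}])

```text
time_s: 6.95
tool_pos: [0.5768, -0.0353, 0.0587]
orientation: [0.0, 0.001, 1.0, -0.0]
wrist_force: [-0.0, 0.6, -0.5]
finger_gap: 0.58
grip_force: 15.2
```

Call:
play_rows(targets=[{"dx": 0,"dy": 0,"dz": 0.003,"rx": 0,"ry": 0,"rz": 0,"gripper": -1},{"dx": 0,"dy": 0,"dz": 0,"rx": 0,"ry": 0,"rz": 0,"gripper": -1},{"dx": 0,"dy": 0,"dz": 0,"rx": 0,"ry": 0,"rz": 0,"gripper": 0.4},{"dx": 0,"dy": 0,"dz": 0,"rx": 0,"ry": 0,"rz": 0,"gripper": 0.6},{"dx": 0,"dy": 0,"dz": 0,"rx": 0,"ry": 0,"rz": 0,"gripper": 1},{"dx": 0,"dy": 0,"dz": 0,"rx": 0,"ry": 0,"rz": 0,"gripper": 1},{"dx": 0,"dy": 0,"dz": 0,"rx": 0,"ry": 0,"rz": 0,"gripper": 1}])

```text
time_s: 7.53
tool_pos: [0.5768, -0.0353, 0.0577]
orientation: [0.0, 0.001, 1.0, -0.0]
wrist_force: [0.4, -0.7, 0.4]
finger_gap: 0.933
grip_force: 0.0
```

Call:
play_rows(targets=[{"dx": 0,"dy": 0,"dz": -0.05,"rx": 0,"ry": 0,"rz": 0,"gripper": 1},{"dx": 0,"dy": 0,"dz": -0.1,"rx": 0,"ry": 0,"rz": 0,"gripper": 1},{"dx": 0,"dy": 0,"dz": -0.1,"rx": 0,"ry": 0,"rz": 0,"gripper": 1},{"dx": 0,"dy": 0.1,"dz": 0,"rx": 0,"ry": 0,"rz": 0,"gripper": 1},{"dx": 0.004,"dy": 0.1,"dz": 0,"rx": 0,"ry": 0,"rz": 0,"gripper": 1},{"dx": 0.004,"dy": 0.1,"dz": 0,"rx": 0,"ry": 0,"rz": 0,"gripper": 1},{"dx": 0.004,"dy": 0.1,"dz": 0,"rx": 0,"ry": 0,"rz": 0,"gripper": 1},{"dx": 0,"dy": 0.1,"dz": 0,"rx": 0,"ry": 0,"rz": 0,"gripper": 1},{"dx": 0,"dy": 0.1,"dz": 0,"rx": 0,"ry": 0,"rz": 0,"gripper": 1},{"dx": 0,"dy": 0.1,"dz": 0,"rx": 0,"ry": 0,"rz": 0,"gripper": 1}])

```text
time_s: 8.37
tool_pos: [0.5732, 0.1761, 0.1327]
orientation: [0.0, 0.001, 1.0, 0.0]
wrist_force: [1.1, 0.3, 0.2]
finger_gap: 0.998
grip_force: 0.0
```

Call:
play_rows(targets=[{"dx": 0,"dy": 0,"dz": 0,"rx": 0,"ry": 0,"rz": 0,"gripper": 1},{"dx": 0,"dy": 0,"dz": 0,"rx": 0,"ry": 0,"rz": 0,"gripper": 1},{"dx": 0,"dy": 0,"dz": 0,"rx": 0,"ry": 0,"rz": 0,"gripper": 1},{"dx": 0,"dy": 0,"dz": 0,"rx": 0,"ry": 0,"rz": 0,"gripper": 1}])

```text
time_s: 8.7
tool_pos: [0.5733, 0.1737, 0.1325]
orientation: [-0.0, 0.001, 1.0, -0.0]
wrist_force: [1.0, 0.1, 0.2]
finger_gap: 0.999
grip_force: 0.0
```

```bash
python3 - <<'E'
from h import *
snap('side','pics/side2.png')
cv2.imwrite('pics/c2.png',cv2.resize(cv2.imread('pics/side2.png')[140:270,260:360],None,fx=4.6,fy=4.6,interpolation=cv2.INTER_CUBIC))
E
```

```text
(no output)
```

View pics/c2.png

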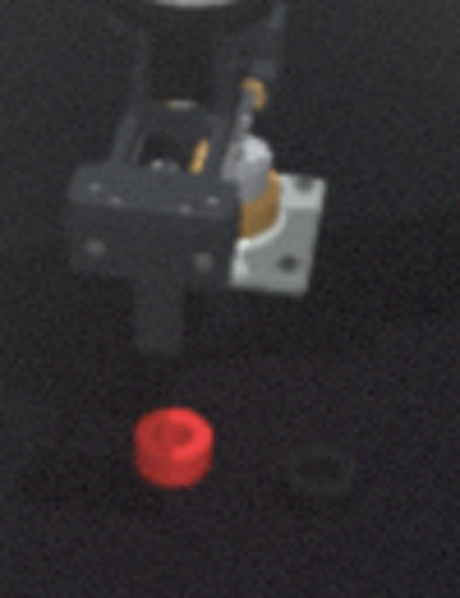

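The red collar is undisturbed at crop (173,445) and the aluminium collar sits on the brass, partly hidden by the gripper. Next I grasp the red one.

Call:
play_rows(targets=[{"dx": 0,"dy": 0.004,"dz": 0.1,"rx": 0,"ry": 0,"rz": 0,"gripper": 1},{"dx": 0,"dy": 0,"dz": 0.1,"rx": 0,"ry": 0,"rz": 0,"gripper": 1},{"dx": 0,"dy": 0,"dz": 0.08,"rx": 0,"ry": 0,"rz": 0,"gripper": 1},{"dx": 0,"dy": 0,"dz": 0.05,"rx": 0,"ry": 0,"rz": 0,"gripper": 1},{"dx": 0,"dy": 0,"dz": 0.028,"rx": 0,"ry": 0,"rz": 0,"gripper": 1},{"dx": 0,"dy": 0,"dz": 0.008,"rx": 0,"ry": 0,"rz": 0,"gripper": 1},{"dx": 0,"dy": 0,"dz": 0,"rx": 0,"ry": 0,"rz": 0,"gripper": 1},{"dx": 0,"dy": 0,"dz": 0,"rx": 0,"ry": 0,"rz": 0,"gripper": 1}])

```text
time_s: 9.42
tool_pos: [0.5744, 0.1758, 0.0239]
orientation: [0.001, 0.001, 1.0, 0.0]
wrist_force: [0.6, 0.1, 1.0]
finger_gap: 1.005
grip_force: 0.0
```

Call:
play_rows(targets=[{"dx": 0,"dy": 0,"dz": 0,"rx": 0,"ry": 0,"rz": 0,"gripper": 0.1},{"dx": 0,"dy": 0,"dz": 0,"rx": 0,"ry": 0,"rz": 0,"gripper": 0.1},{"dx": 0,"dy": 0,"dz": 0,"rx": 0,"ry": 0,"rz": 0,"gripper": 0.1},{"dx": 0,"dy": 0,"dz": 0,"rx": 0,"ry": 0,"rz": 0,"gripper": 0.1},{"dx": 0,"dy": 0,"dz": 0,"rx": 0,"ry": 0,"rz": 0,"gripper": -1},{"dx": 0,"dy": 0,"dz": 0,"rx": 0,"ry": 0,"rz": 0,"gripper": -1},{"dx": 0,"dy": 0,"dz": 0,"rx": 0,"ry": 0,"rz": 0,"gripper": -1},{"dx": 0,"dy": 0,"dz": 0,"rx": 0,"ry": 0,"rz": 0,"gripper": -1}])

```text
time_s: 10.08
tool_pos: [0.5734, 0.176, 0.0228]
orientation: [-0.0, 0.001, 1.0, -0.0]
wrist_force: [-0.2, 0.1, 1.1]
finger_gap: 0.43
grip_force: 15.0
```

Call:
play_rows(targets=[{"dx": 0,"dy": 0,"dz": -0.05,"rx": 0,"ry": 0,"rz": 0,"gripper": -1},{"dx": 0,"dy": 0,"dz": -0.1,"rx": 0,"ry": 0,"rz": 0,"gripper": -1},{"dx": 0,"dy": 0,"dz": -0.1,"rx": 0,"ry": 0,"rz": 0,"gripper": -1},{"dx": 0,"dy": 0,"dz": -0.1,"rx": 0,"ry": 0,"rz": 0,"gripper": -1},{"dx": 0,"dy": 0,"dz": -0.05,"rx": 0,"ry": 0,"rz": 0,"gripper": -1},{"dx": -0.006,"dy": -0.1,"dz": 0,"rx": 0,"ry": 0,"rz": 0,"gripper": -1},{"dx": -0.006,"dy": -0.1,"dz": 0,"rx": 0,"ry": 0,"rz": 0,"gripper": -1},{"dx": 0,"dy": -0.1,"dz": 0,"rx": 0,"ry": 0,"rz": 0,"gripper": -1},{"dx": 0,"dy": -0.1,"dz": 0,"rx": 0,"ry": 0,"rz": 0,"gripper": -1},{"dx": 0,"dy": -0.1,"dz": 0,"rx": 0,"ry": 0,"rz": 0,"gripper": -1}])

```text
time_s: 10.92
tool_pos: [0.5765, 0.0247, 0.1428]
orientation: [-0.0, 0.0, 1.0, -0.0]
wrist_force: [1.5, 0.1, -0.6]
finger_gap: 0.426
grip_force: 15.0
```

Call:
play_rows(targets=[{"dx": 0,"dy": -0.1,"dz": 0,"rx": 0,"ry": 0,"rz": 0,"gripper": -1},{"dx": 0,"dy": -0.07,"dz": 0,"rx": 0,"ry": 0,"rz": 0,"gripper": -1},{"dx": 0,"dy": -0.03,"dz": 0,"rx": 0,"ry": 0,"rz": 0,"gripper": -1},{"dx": 0,"dy": 0,"dz": 0,"rx": 0,"ry": 0,"rz": 0,"gripper": -1},{"dx": 0,"dy": 0,"dz": 0,"rx": 0,"ry": 0,"rz": 0,"gripper": -1},{"dx": 0,"dy": 0,"dz": 0,"rx": 0,"ry": 0,"rz": 0,"gripper": -1},{"dx": 0,"dy": 0,"dz": 0,"rx": 0,"ry": 0,"rz": 0,"gripper": -1}])

```text
time_s: 11.5
tool_pos: [0.5767, -0.0327, 0.1427]
orientation: [-0.0, -0.0, 1.0, 0.0]
wrist_force: [-0.3, -0.6, 0.3]
finger_gap: 0.433
grip_force: 15.0
```

```bash
python3 - <<'E'
from h import *
f='pics/side3.png';snap('side',f)
cv2.imwrite('pics/c3.png',cv2.resize(cv2.imread(f)[110:210,270:350],(480,600),interpolation=cv2.INTER_CUBIC))
X=ctrl.observe()['tool_pos'];print(X)
def c(P): u=proj(f,P); return ((u-[270,110]+.5)*6-.5).round(1)
th=np.linspace(0,6.28,200)
def ext(xy,r,z):
    q=np.array([c([xy[0]+r*np.cos(t),xy[1]+r*np.sin(t),zz]) for t in th for zz in (z-.01,z+.01)]);return q.min(0),q.max(0)
print('held',ext(X,.0195,X[2]-.0128),'mid',ext([.5768,-.0353],.026,.046))
E
```

```text
[ 0.57670608 -0.03275438  0.14273288]
held (array([199.2, 198.4]), array([291.9, 283.8])) mid (array([178.8, 351.4]), array([295.2, 451. ]))
```

View pics/c3.png

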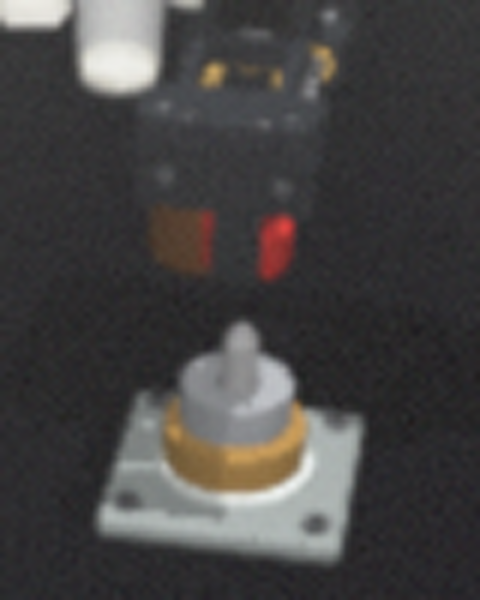

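The aluminium collar (crop 180–297 wide, bottom 447) is seated flat on the brass. The red one is held with its right edge at 296, about 1 mm towards −x, so I'll correct that and lower it.

Call:
play_rows(targets=[{"dx": -0.003,"dy": -0.008,"dz": 0.05,"rx": 0,"ry": 0,"rz": 0,"gripper": -1},{"dx": 0,"dy": 0,"dz": 0.04,"rx": 0,"ry": 0,"rz": 0,"gripper": -1},{"dx": 0,"dy": 0,"dz": 0.01,"rx": 0,"ry": 0,"rz": 0,"gripper": -1},{"dx": 0,"dy": 0,"dz": 0.01,"rx": 0,"ry": 0,"rz": 0,"gripper": -1},{"dx": 0,"dy": 0,"dz": 0.01,"rx": 0,"ry": 0,"rz": 0,"gripper": -1},{"dx": 0,"dy": 0,"dz": 0.01,"rx": 0,"ry": 0,"rz": 0,"gripper": -1},{"dx": 0,"dy": 0,"dz": 0.01,"rx": 0,"ry": 0,"rz": 0,"gripper": -1},{"dx": 0,"dy": 0,"dz": 0,"rx": 0,"ry": 0,"rz": 0,"gripper": -1},{"dx": 0,"dy": 0,"dz": 0,"rx": 0,"ry": 0,"rz": 0,"gripper": -1}])

```text
time_s: 12.3
tool_pos: [0.5776, -0.0364, 0.1009]
orientation: [-0.0, 0.001, 1.0, 0.0]
wrist_force: [-1.5, 1.3, -0.5]
finger_gap: 0.428
grip_force: 15.0
```

Call:
play_rows(targets=[{"dx": 0,"dy": 0.003,"dz": 0.015,"rx": 0,"ry": 0,"rz": 0,"gripper": -1},{"dx": 0,"dy": 0,"dz": 0.015,"rx": 0,"ry": 0,"rz": 0,"gripper": -1},{"dx": 0,"dy": 0,"dz": 0.015,"rx": 0,"ry": 0,"rz": 0,"gripper": -1},{"dx": 0,"dy": 0,"dz": 0.015,"rx": 0,"ry": 0,"rz": 0,"gripper": -1},{"dx": 0,"dy": 0,"dz": 0.006,"rx": 0,"ry": 0,"rz": 0,"gripper": -1},{"dx": 0,"dy": 0,"dz": 0,"rx": 0,"ry": 0,"rz": 0,"gripper": -1},{"dx": 0,"dy": 0,"dz": 0,"rx": 0,"ry": 0,"rz": 0,"gripper": -1},{"dx": 0,"dy": 0,"dz": 0,"rx": 0,"ry": 0,"rz": 0,"gripper": -1}])

```text
time_s: 12.97
tool_pos: [0.5775, -0.0356, 0.0809]
orientation: [-0.0, 0.001, 1.0, 0.0]
wrist_force: [-1.3, 0.9, -0.7]
finger_gap: 0.426
grip_force: 15.0
```

Call:
play_rows(targets=[{"dx": 0,"dy": 0,"dz": 0.004,"rx": 0,"ry": 0,"rz": 0,"gripper": -1},{"dx": 0,"dy": 0,"dz": 0.003,"rx": 0,"ry": 0,"rz": 0,"gripper": -1},{"dx": 0,"dy": 0,"dz": 0,"rx": 0,"ry": 0,"rz": 0,"gripper": -1},{"dx": 0,"dy": 0,"dz": 0,"rx": 0,"ry": 0,"rz": 0,"gripper": -1}])

```text
time_s: 13.3
tool_pos: [0.5776, -0.0356, 0.0789]
orientation: [0.0, 0.001, 1.0, 0.0]
wrist_force: [-0.3, 0.3, -0.7]
finger_gap: 0.429
grip_force: 15.0
```

Call:
play_rows(targets=[{"dx": 0,"dy": 0,"dz": 0,"rx": 0,"ry": 0,"rz": 0,"gripper": 0.1},{"dx": 0,"dy": 0,"dz": 0,"rx": 0,"ry": 0,"rz": 0,"gripper": 0.3},{"dx": 0,"dy": 0,"dz": 0,"rx": 0,"ry": 0,"rz": 0,"gripper": 1},{"dx": 0,"dy": 0,"dz": 0,"rx": 0,"ry": 0,"rz": 0,"gripper": 1},{"dx": 0,"dy": 0,"dz": 0,"rx": 0,"ry": 0,"rz": 0,"gripper": 1},{"dx": 0,"dy": 0,"dz": 0,"rx": 0,"ry": 0,"rz": 0,"gripper": 1},{"dx": 0,"dy": 0,"dz": -0.05,"rx": 0,"ry": 0,"rz": 0,"gripper": 1},{"dx": 0,"dy": 0,"dz": -0.1,"rx": 0,"ry": 0,"rz": 0,"gripper": 1},{"dx": 0,"dy": 0,"dz": -0.1,"rx": 0,"ry": 0,"rz": 0,"gripper": 1},{"dx": 0,"dy": 0,"dz": -0.1,"rx": 0,"ry": 0,"rz": 0,"gripper": 1}])

```text
time_s: 14.13
tool_pos: [0.577, -0.0355, 0.1845]
orientation: [-0.001, 0.001, 1.0, 0.0]
wrist_force: [0.7, -1.1, -0.3]
finger_gap: 1.001
grip_force: 0.0
```

Call:
play_rows(targets=[{"dx": 0,"dy": 0,"dz": -0.1,"rx": 0,"ry": 0,"rz": 0,"gripper": 1},{"dx": 0,"dy": 0,"dz": 0,"rx": 0,"ry": 0,"rz": 0,"gripper": 1},{"dx": 0,"dy": 0,"dz": 0,"rx": 0,"ry": 0,"rz": 0,"gripper": 1},{"dx": 0,"dy": 0,"dz": 0,"rx": 0,"ry": 0,"rz": 0,"gripper": 1}])

```text
time_s: 14.47
tool_pos: [0.5772, -0.0355, 0.2134]
orientation: [-0.0, 0.001, 1.0, -0.0]
wrist_force: [-0.4, 0.4, -0.6]
finger_gap: 1.003
grip_force: 0.0
```

```bash
python3 - <<'E'
from h import *
f='pics/side4.png';snap('side',f)
a=cv2.imread(f);cv2.imwrite('pics/c4.png',np.hstack([cv2.resize(a[130:210,270:350],(400,400),interpolation=cv2.INTER_CUBIC),cv2.resize(a[80:280,170:370],(400,400))]))
E
```

```text
(no output)
```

View pics/c4.png

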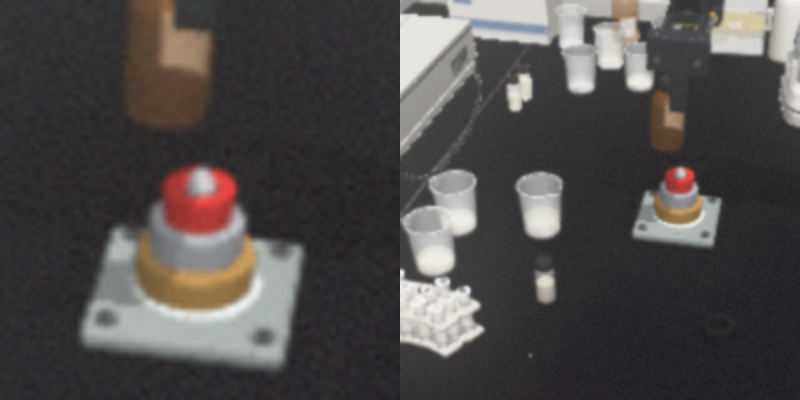

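The spindle tip shows above the red collar at crop (200,180), with the aluminium and brass collars flat below it. The beakers, vial and bottle look undisturbed.

```bash
python3 -c "
from plant import ctrl
print(ctrl.job_done())"
```

```text
the job is handed in; nothing more can be done
None
```

The job is handed in: the aluminium and then the red collar are on the spindle above the brass one, and in the last picture all three lie flat with the beakers, vial and bottle looking undisturbed (about 14.5 s of the 56 s used).

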